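# Make up the spindle kit and the deburring kit

### The arm

A 7-joint arm with a two-finger parallel gripper is mounted at the origin on the work surface. World frame = base frame: x ahead of the robot, y to its left, z up, the work surface at z = 0. Lengths are in m, angles in rad, forces in N, time in s.
With the tool pointing down it reaches from about 0.35 to 0.775 m from the base axis. Payload 3.1 kg.
Tool frame: the origin (TCP) lies on the front face of the gripper's body, between the roots of the fingers; the fingertips stand 73 mm ahead of it and the grasp point (between the pads) lies 54 mm ahead of it (tip_reach is the distance from the TCP to the fingertips, in m); z points along the fingers, y is the line along which they close (so a half turn about z gives the same grasp; the last joint's range is limited). The gripper opens to 85 mm and grips with 20 to 120 N. Pads are 22 mm wide; open, the fingers measure 114 mm over their backs; the gripper's body (76 mm by 85 mm) begins 54 mm behind the grasp point. The pads swing forward as they close: fully open they stand 13 mm farther back than shut.
Start: joints at [1.201, 0.311, 0.014, 1.512, -0.004, 1.319, -0.027], TCP at [0.177, -0.521, 0.304] pointing down, gripper open.
Joint ranges: [-2.7, 2.7], [-0.3, 1.91], [-1.27, 1.3], [0.12, 2.57], [-1.44, 4.58], [0.2, 2.03], [-3.05, 3.05]. Speed limits (rad/s): [2.79, 2.79, 3.14, 3.14, 3.14, 3.14, 3.14].

### API

Orientations are given as [roll, pitch, yaw] about the fixed x, y, z axes, in that order (R = Rz(yaw) Ry(pitch) Rx(roll)).
In Python, from rig import * gives the robot as it stands.
- The arm moves only by the tool play_rows, never from a script. Its argument "increments" is a list of rows, each an object with "linear": the shift along the world's x, y, z in m, a list of three; "twist": the turn, a rotation vector about the world's x, y, z in degrees, a list of three; "gripper": the finger opening in m, from 0 to 0.0854. A call has 1 to 12 rows; each row is the pose to reach, as a shift and turn from the pose commanded when the call began; what a row does not reach only later rows make up. A row lasts 1/10 s, in which the tool goes at most 50 mm and 8.59 degrees, less where a joint would pass 70% of its speed; a pose out of reach is approached as far as the arm can. A call with a gripper value outside its range is refused whole. The fingers move at their own pace and stop on an object; the grip force is fixed at half the most. Time passes only in rows, so rows that repeat a pose let the fingers close. It gives the time, the measured TCP pose, the force, the opening and the grip force at its end, in the units of the state.
- get_state(): the state, without advancing time (a new reading comes with each control period).
- read_camera(name): name is "scene" or "top" or "wrist"; returns a dict with "img" (384x512x3 uint8, red, green, blue), "camera_matrix" (3x3 intrinsics, pixels), "world_from_camera" (4x4, takes a point from camera to world coordinates); the wrist camera has in their place "hand_eye" (4x4, takes a point from camera to tool coordinates, whose origin is the TCP and whose axes are the flange's). Camera axes: x right, y down, z forward; pixel columns grow to the right and rows downward; lengths in m; the calibration is good to about 2 mm. A picture is of the moment at which its call begins: read the wrist's pose just before it. There is no depth.
- close_job(): hands the job in; it is judged then, once.
Trained networks look in a picture, given as the dict that the camera call returned (one of the last four; its "shot" number tells which), for a name from the list of things; names that differ only in an ending like _2 or _b are one class to them, and where a whole thing is asked for, a point or a joint stands for the part that bears it (a point fixed in the world has none). Each returns a list of dicts, best first, with "conf" (0 to 1); they miss things now and then, are a little off and sometimes report something else, mostly with a low value. They report only what shows in the picture. A call takes as long as a camera call. They do not tell look-alikes from the thing itself.
- look_for(picture, query): "box" ([centre column, centre row, width, height] in pixels, round what is visible of it).
The state is a dict: "t": time; "joints": joint angles; "joint_velocities": joint speeds; "joint_efforts": joint torques, N m; "ee_pos": TCP position; "tcp_rot": TCP orientation; "force": force on the tool from outside, world axes, zero at the start; "wrist_torque": the same for the moment, N m; "opening": opening from 0.0 (shut) to 1.0 (fully open); "finger_force": force on a finger pad.
Only numpy, scipy, OpenCV 4.12 (cv2) and the standard library are available. Lean on these libraries where they do the work, as an engineer would, in place of code of your own. Each camera call takes 0.05 s, during which the arm holds its last target. There are 200 camera calls.

### The job

Make up two spares kits on the printer cart. Spindle kit, on the long tray: the aluminium spool spindle laid in the long well (roll it sideways out of the open side of its spring clips, do not pull it straight up) and the larger brass nut in the square well. Deburring kit, on the short tray: the green knob standing in the round well and the smaller brass nut in the square well; every part must lie flat on the floor of its well, and the finned heat sink, the wrench and the black case are left where they are.

Things in the scene. Friction and masses are not known exactly. Their poses are not given: they have to be found in the camera images.
- spindle: Round aluminium spool spindle, diameter 18 mm, with black square end caps (20 x 20 mm, 16 mm long); 140 mm long in all, about 90 g. Origin at its middle, on its axis; its y axis runs along it. Starts level in the clips of the stand, axis 34 mm above the cart top; the bare middle between the clips (82 mm) is free for the fingers.
- large_nut: The larger brass hexagon nut, 34 mm across flats (39 mm over corners), 26 mm high, axis upright, about 160 g. Origin at the centre of its underside. One pair of flats faces its own +x and -x; the other pairs follow every 60 degrees.
- small_nut: The smaller brass hexagon nut, 22 mm across flats (25 mm over corners), 22 mm high, axis upright, about 55 g. Origin at the centre of its underside. One pair of flats faces its own +x and -x; the other pairs follow every 60 degrees.
- knob: Green plastic deburring knob, round, upright, largest diameter 36 mm (34 mm barrel with shallow ribs), 36 mm high, straight-sided from 3 to 30 mm above its foot, about 40 g. Origin at the centre of its underside.
- heat_sink: Finned aluminium heat sink, 38 x 38 x 28 mm, standing among the stock. Not wanted in either kit: stays where it is. Origin at the centre of its underside.
- clip: Fixed stand, 2 spring clips (10 mm wide, 46 mm either side of origin along its y, top 49 mm) on a base 46x150x6 mm. Origin on the cart top under the spindle axis; y along the spindle; open side +x. Spindle rests on ledges 25 mm up, ending 5 mm past the axis; a sprung jaw (lifts 0.35 rad at most) hooks over it. Cannot go straight up; level 25-35 mm to +x (5-15 N) it snaps free.
- long_tray: Fixed grey tray, 115 mm (its x) by 162 mm (y), 4 mm thick, white rims 3 mm thick rising to 9 mm (5 mm above the well floors). Origin at the centre of its underside. Long well for the spindle: inside 46 mm (x) by 156 mm (y), centre x = -31.5, y = 0 mm. Square well for the larger nut: inside 60 x 60 mm, centre x = +24.5, y = 0 mm.
- short_tray: Fixed grey tray, 76 mm (its x) by 142 mm (y), 4 mm thick, white rims 3 mm thick rising to 9 mm (5 mm above the well floors). Origin at the centre of its underside. Round well for the knob: 62 mm inside diameter, centre x = 0, y = -35 mm. Square well for the smaller nut: inside 50 x 50 mm, centre x = 0, y = +35 mm.
- wrench: Chrome wrench 160 mm long lying on the cart at the robot's left, origin at the middle of its underside; a bystander, leave alone.
- case: Small black storage case with a closed hinged flap lid, 112 x 152 x 51 mm, at the robot's right, origin at the centre of its underside; a bystander, leave alone.
Not all that is in view belongs to the job. Leave any red look-alike of the large_nut alone.

How it is judged:
At the end, for the whole second after the job is handed in: Spindle in the long well (within 15 mm across, 10 mm along its centre, 0.12 rad), large nut within 15 mm of its square well's centre, knob and small nut within 16 mm of theirs (per axis), upright to 0.1 rad; all down on the well floor to 3-4 mm, at rest, let go (x of spindle in the frame of long_tray between -0.0465 and -0.0165 m and y of spindle in the frame of long_tray between -0.01 and 0.01 m and z of spindle in the frame of long_tray between 0.009 and 0.017 m and angle between the y axis of spindle and the y axis of long_tray, either way round below 0.12 rad and linear speed of each of spindle, large_nut, knob, small_nut below 0.02 m/s and angular speed of each of spindle, large_nut, knob, small_nut below 0.3 rad/s and contact force between each of spindle, large_nut, knob, small_nut and the fingers below 0.1 N and x of large_nut in the frame of long_tray between 0.0095 and 0.0395 m and y of large_nut in the frame of long_tray between -0.015 and 0.015 m and z of large_nut in the frame of long_tray between 0.001 and 0.007 m and angle between each of large_nut, knob, small_nut's own z axis and vertical below 0.1 rad and x of knob in the frame of short_tray between -0.016 and 0.016 m and y of knob in the frame of short_tray between -0.051 and -0.019 m and z of knob in the frame of short_tray between 0.001 and 0.007 m and x of small_nut in the frame of short_tray between -0.016 and 0.016 m and y of small_nut in the frame of short_tray between 0.019 and 0.051 m and z of small_nut in the frame of short_tray between 0.001 and 0.007 m); the robot touches nothing.
It fails at once if the heat sink was moved more than 25 mm (distance of heat_sink from where it was at the start of the episode above 0.025 m).
It fails at once if the wrench was moved more than 30 mm (distance of wrench from where it was at the start of the episode above 0.03 m).
It fails at once if the black case was moved more than 30 mm (distance of case from where it was at the start of the episode above 0.03 m).
It also fails if it takes over 90 s, if anything falls off the work surface, if the arm or the gripper's body presses on something with over 40 N, if the wrist force passes 120 N, or if a joint passes its speed limit or range.

## Working session

There is one attempt and no reset: what is moved stays moved. The work goes in short steps, Python scripts to look and compute and a tool call to move; the robot and the scene stay as the last step left them, time stands still between calls to the robot, and variables do not carry over. Pictures are saved under pics/ and viewed, at most 14 in all, crops included, and the job is handed in when it is done.

Besides the shell and the picture viewer there is one more tool, called after "Request:" as name(argument=value, ...), one argument or row to a line, values as JSON. play_rows: Moves the arm, as the interface text tells. Its arguments: {"type":"object","properties":{"increments":{"type":"array"}},"required":["increments"]}

```bash
mkdir -p pics; ls
cat > h.py <<'E'
from rig import *
import numpy as np, cv2
from scipy.spatial.transform import Rotation as R
def save(p,n,crop=None,s=1):
    i=p["img"][:,:,::-1]
    if crop: i=i[crop[1]:crop[3],crop[0]:crop[2]]
    cv2.imwrite("pics/"+n,cv2.resize(np.ascontiguousarray(i),None,fx=s,fy=s,interpolation=cv2.INTER_CUBIC))
def T(p,st=None):
    if "world_from_camera" in p: return np.array(p["world_from_camera"])
    M=np.eye(4); M[:3,:3]=R.from_euler('xyz',st["tcp_rot"]).as_matrix(); M[:3,3]=st["ee_pos"]
    return M@np.array(p["hand_eye"])
def w(p,u,v,z,st=None):
    M=T(p,st); d=M[:3,:3]@np.linalg.solve(np.array(p["camera_matrix"]),[u,v,1.]); o=M[:3,3]
    return (o+d*(z-o[2])/d[2]).round(4)
def px(p,X,st=None):
    M=np.linalg.inv(T(p,st)); c=np.array(p["camera_matrix"])@(M@np.r_[X,1])[:3]; return (c[:2]/c[2]).round(1)
E
python3 - <<'E'
from h import *
print(get_state())
a=read_camera("scene");b=read_camera("top")
save(a,"scene.png",s=1.5);save(b,"top.png",s=1.5)
Z=dict(spindle=.034,large_nut=.026,small_nut=.022,knob=.036,heat_sink=.028,clip=.03,long_tray=.006,short_tray=.006,wrench=.005,case=.05)
for n in Z:
  for p,l in((b,"top"),(a,"scene")):
    for d in look_for(p,n)[:3]:
        print(n,l,np.round(d["conf"],2),np.round(d["box"]),w(p,*d["box"][:2],Z[n]))
print(b["camera_matrix"],b["world_from_camera"])
E
```

```text
pics
{'t': 0.0, 'joints': array([ 1.20128446,  0.31169807,  0.01394589,  1.51307295, -0.00442187,
        1.31921731, -0.02721259]), 'joint_velocities': array([-0.00049108,  0.00015244,  0.00039412, -0.00130474,  0.00075208,
       -0.00016193,  0.00121817]), 'joint_efforts': array([ 8.11114273e-05, -3.79908228e+01,  1.45961610e-01, -2.30589151e+01,
        1.20489212e-02,  1.36929782e-02,  2.35627999e-05]), 'ee_pos': array([ 0.17694567, -0.52015448,  0.30282951]), 'tcp_rot': array([-3.13922852e+00,  6.10265762e-05,  3.27914488e-01]), 'force': array([-0.08954545,  0.23987938,  0.38072386]), 'wrist_torque': array([ 0.01754564,  0.00921706, -0.03105313]), 'finger_force': 0.0, 'opening': 0.9966471492896075}
spindle top 0.68 [248. 158.  47.  15.] [ 0.6054 -0.0014  0.034 ]
spindle scene 0.68 [227. 224.  50.  48.] [ 0.6103 -0.0013  0.034 ]
large_nut top 0.67 [292. 238.  13.  12.] [ 0.3575 -0.1262  0.026 ]
large_nut top 0.64 [252. 186.  11.   9.] [ 0.5193 -0.0108  0.026 ]
large_nut top 0.55 [232. 244.  11.  11.] [0.3445 0.0547 0.026 ]
large_nut scene 0.67 [277. 148.  16.  20.] [ 0.3688 -0.1
[... 1059 characters left out ...]
0.63 [262. 213.  11.  14.] [ 0.4362 -0.0367  0.005 ]
wrench scene 0.66 [399. 306.  54.  63.] [0.4477 0.3479 0.005 ]
case top 0.82 [373. 216.  56.  46.] [ 0.4163 -0.3659  0.05  ]
case scene 0.73 [209. 106.  66.  54.] [ 0.4266 -0.3468  0.05  ]
case scene 0.7 [176. 175.  70.  61.] [ 0.629  -0.1781  0.05  ]
[[499.0310127    0.         252.99119682]
 [  0.         499.0310127  187.97658434]
 [  0.           0.           1.        ]] [[-2.89599186e-02 -9.90051405e-01  1.37693637e-01  3.03657118e-01]
 [-9.99570084e-01  2.80524620e-02 -8.52682048e-03  4.89783081e-04]
 [ 4.57934508e-03 -1.37881377e-01 -9.90438163e-01  1.52899322e+00]
 [ 0.00000000e+00  0.00000000e+00  0.00000000e+00  1.00000000e+00]]
```

Run:
```python
from h import *
b=read_camera("top"); a=read_camera("scene")
save(b,"top2.png",(100,110,412,275),2.5); save(a,"scene2.png",(130,80,450,380),2)
```

```text
(no output)
```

View pics/top2.png

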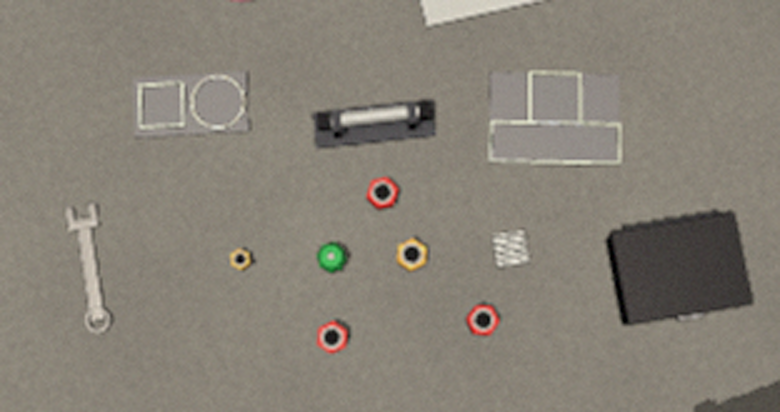

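View pics/scene2.png

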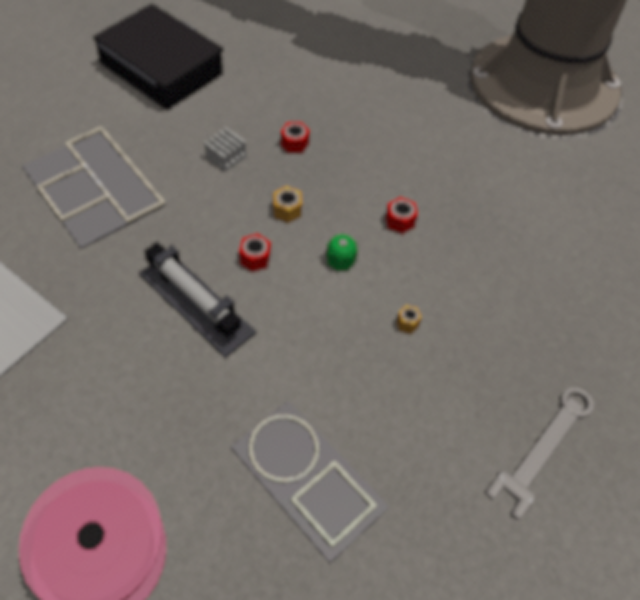

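The candidates for the large nut are at crop (412,254), (383,192), (332,337) and (483,320). Only (412,254) is brass. The other three are red look-alikes. The small brass nut is at (240,259), the knob at (332,257) and the heat sink at (511,248). The clip base is tilted slightly.

Run:
```python
from h import *
b=read_camera("top"); q=lambda x,y,z:w(b,100+x/2.5,110+y/2.5,z)[:2]
print("large",q(412,254,.026),"small",q(240,259,.022),"knob",q(332,257,.036),"sink",q(511,248,.028))
print("spindle ends",q(325,120,.044),q(428,108,.044))
L=[q(*c,.009) for c in((490,121),(621,122),(621,163),(490,163))];print("long well",L,np.mean(L,0))
L=[q(*c,.009) for c in((529,71),(581,72),(581,121),(529,121))];print("sq",np.mean(L,0))
L=[q(*c,.009) for c in((138,83),(184,81),(185,126),(139,128))];print("short sq",L,np.mean(L,0));print("round",q(219,102,.009))
p=read_camera("wrist");print(p["hand_eye"],p["camera_matrix"])
```

```text
large [ 0.4396 -0.046 ] small [0.4398 0.1622] knob [0.4378 0.0503] sink [ 0.4432 -0.1658]
spindle ends [0.6037 0.0547] [ 0.615  -0.0706]
long well [array([ 0.6038, -0.1486]), array([ 0.598 , -0.3112]), array([ 0.5465, -0.3084]), array([ 0.551 , -0.1465])] [ 0.574825 -0.228675]
sq [ 0.632925 -0.230825]
short sq [array([0.6642, 0.2875]), array([0.6651, 0.2303]), array([0.6081, 0.2294]), array([0.6072, 0.2863])] [0.63615  0.258375]
round [0.6372 0.187 ]
[[ 5.17146931e-04 -9.50790168e-01 -3.09835100e-01  7.96588794e-02]
 [ 9.99999631e-01  2.79325707e-04  8.11937074e-04 -9.49727674e-04]
 [-6.85436878e-04 -3.09835406e-01  9.50789962e-01 -6.83034457e-02]
 [ 0.00000000e+00  0.00000000e+00  0.00000000e+00  1.00000000e+00]] [[288.34268865   0.         258.70719765]
 [  0.         288.34268865 187.81472351]
 [  0.           0.           1.        ]]
```

Request:
play_rows(
  increments=[
    {"linear": [0.323, 0.52, 0.0], "twist": [0, 0, -18.8], "gripper": 0.085},
    {"linear": [0.323, 0.52, 0.0], "twist": [0, 0, -18.8], "gripper": 0.085},
    {"linear": [0.323, 0.52, 0.0], "twist": [0, 0, -18.8], "gripper": 0.085},
    {"linear": [0.323, 0.52, 0.0], "twist": [0, 0, -18.8], "gripper": 0.085},
    {"linear": [0.323, 0.52, 0.0], "twist": [0, 0, -18.8], "gripper": 0.085},
    {"linear": [0.323, 0.52, 0.0], "twist": [0, 0, -18.8], "gripper": 0.085},
    {"linear": [0.323, 0.52, 0.0], "twist": [0, 0, -18.8], "gripper": 0.085},
    {"linear": [0.323, 0.52, 0.0], "twist": [0, 0, -18.8], "gripper": 0.085},
    {"linear": [0.323, 0.52, 0.0], "twist": [0, 0, -18.8], "gripper": 0.085},
    {"linear": [0.323, 0.52, 0.0], "twist": [0, 0, -18.8], "gripper": 0.085},
    {"linear": [0.323, 0.52, 0.0], "twist": [0, 0, -18.8], "gripper": 0.085},
    {"linear": [0.323, 0.52, 0.0], "twist": [0, 0, -18.8], "gripper": 0.085},
  ],
)

```text
t: 2.5
ee_pos: [0.4918, -0.0137, 0.3043]
tcp_rot: [3.141, -0.001, -0.001]
force: [0.7, -0.8, 0.4]
opening: 0.995
finger_force: 0.0
```

Request:
play_rows(
  increments=[
    {"linear": [0, 0, 0], "twist": [0, 0, 0], "gripper": 0.085},
    {"linear": [0, 0, 0], "twist": [0, 0, 0], "gripper": 0.085},
    {"linear": [0, 0, 0], "twist": [0, 0, 0], "gripper": 0.085},
  ],
)

```text
t: 2.8
ee_pos: [0.4906, -0.0169, 0.3037]
tcp_rot: [3.14, 0.001, -0.002]
force: [0.2, 0.3, 0.3]
opening: 0.997
finger_force: 0.0
```

Run:
```python
from h import *
st=get_state();p=read_camera("wrist");print(st["t"],st["ee_pos"],st["tcp_rot"])
save(p,"w1.png",s=1.5)
Z=dict(spindle=.034,large_nut=.026,small_nut=.022,knob=.036,heat_sink=.028,long_tray=.009,short_tray=.009,clip=.03)
for n in Z:
    for d in look_for(p,n)[:3]: print(n,np.round(d["conf"],2),np.round(d["box"]),w(p,*d["box"][:2],Z[n],st))
```

```text
2.8 [ 0.49063702 -0.01687874  0.30370739] [ 3.14036494e+00  8.28250054e-04 -2.33718172e-03]
spindle 0.93 [246.  53. 139.  33.] [ 0.611  -0.0029  0.034 ]
large_nut 0.86 [280. 195.  33.  35.] [ 0.4475 -0.0442  0.026 ]
large_nut 0.85 [333. 249.  26.  30.] [ 0.3697 -0.1165  0.026 ]
large_nut 0.78 [255. 138.  30.  37.] [ 0.5203 -0.0118  0.026 ]
small_nut 0.74 [124. 197.  24.  21.] [0.4432 0.1568 0.022 ]
knob 0.59 [205. 198.  28.  33.] [0.4479 0.0501 0.036 ]
heat_sink 0.75 [371. 193.  40.  38.] [ 0.4504 -0.1578  0.028 ]
long_tray 0.96 [436.  57. 151. 114.] [ 0.6097 -0.2219  0.009 ]
short_tray 0.76 [ 58.  36. 117.  68.] [0.6325 0.2091 0.009 ]
```

View pics/w1.png

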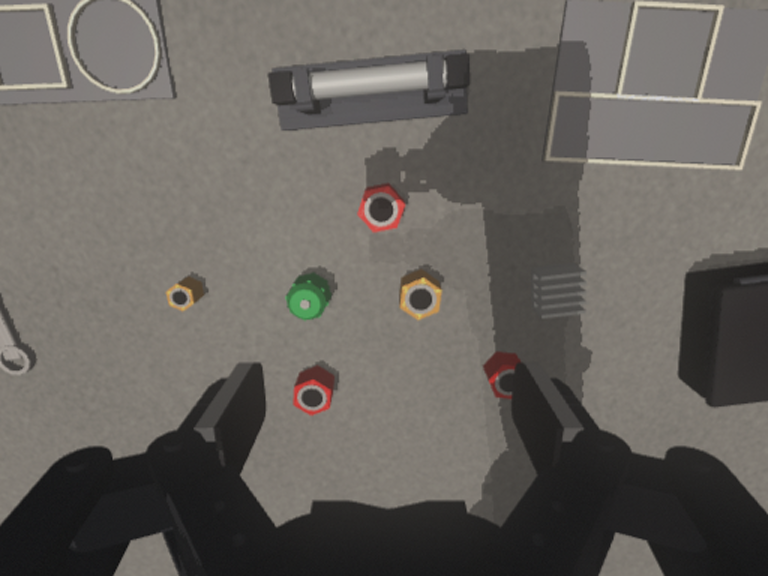

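Request:
play_rows(
  increments=[
    {"linear": [0.055, 0.015, -0.12], "twist": [0, 0, 0], "gripper": 0.085},
    {"linear": [0.055, 0.015, -0.12], "twist": [0, 0, 0], "gripper": 0.085},
    {"linear": [0.055, 0.015, -0.12], "twist": [0, 0, 0], "gripper": 0.085},
    {"linear": [0.055, 0.015, -0.12], "twist": [0, 0, 0], "gripper": 0.085},
    {"linear": [0.055, 0.015, -0.12], "twist": [0, 0, 0], "gripper": 0.085},
  ],
)

```text
t: 3.75
ee_pos: [0.5458, -0.0003, 0.1838]
tcp_rot: [-3.141, 0.001, -0.0]
force: [-0.1, -0.8, 1.3]
opening: 0.993
finger_force: 0.0
```

Run:
```python
from h import *
st=get_state();p=read_camera("wrist");print(st["t"],st["ee_pos"],st["tcp_rot"])
np.save("sp.npy",dict(p=p,st=st),allow_pickle=True)
save(p,"w2.png",(100,0,420,240),2.5)
for n in("spindle","clip"):
    for d in look_for(p,n)[:3]: print(n,np.round(d["conf"],2),np.round(d["box"]),w(p,*d["box"][:2],.034,st))
```

```text
3.75 [ 5.45781642e-01 -3.08269467e-04  1.83767277e-01] [-3.14134866e+00  1.48062934e-03 -5.55909432e-05]
spindle 0.76 [263. 114. 199.  49.] [ 0.6106 -0.0026  0.034 ]
clip 0.83 [263. 115. 179.  66.] [ 0.6103 -0.0029  0.034 ]
clip 0.49 [430. 282.  58.  45.] [ 0.4662 -0.1519  0.034 ]
```

View pics/w2.png

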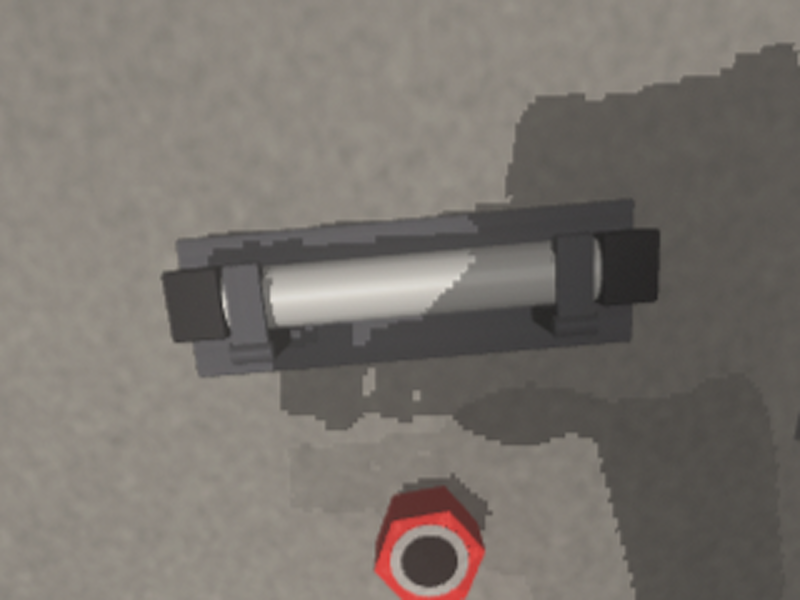

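The posts stand on the robot side of the spindle (lower in the picture, crop (250,350) and (575,325)). The jaws hook over to the far side, so the open side is world +x. The cap tops are at crop (193,304) and (631,265).

Run:
```python
from h import *
d=np.load("sp.npy",allow_pickle=True).item();p,st=d["p"],d["st"]
a=w(p,100+193/2.5,304/2.5,.044,st);b=w(p,100+631/2.5,265/2.5,.044,st);print(a,b,(a+b)/2,np.linalg.norm(a-b),np.arctan2(-(a-b)[0],(a-b)[1]))
```

```text
[0.6063 0.058  0.044 ] [ 0.617  -0.0645  0.044 ] [ 0.61165 -0.00325  0.044  ] 0.12296641817992424 0.08712581267822228
```

Request:
play_rows(
  increments=[
    {"linear": [0.02, 0, 0], "twist": [0, 0, 8], "gripper": 0.085},
    {"linear": [0.04, 0, 0], "twist": [0, 0, 16], "gripper": 0.07},
    {"linear": [0.066, -0.003, 0], "twist": [0, 0, 24], "gripper": 0.06},
    {"linear": [0.066, -0.003, 0], "twist": [0, 0, 32], "gripper": 0.06},
    {"linear": [0.066, -0.003, 0], "twist": [0, 0, 40], "gripper": 0.06},
    {"linear": [0.066, -0.003, 0], "twist": [0, 0, 48], "gripper": 0.06},
    {"linear": [0.066, -0.003, 0], "twist": [0, 0, 56], "gripper": 0.06},
    {"linear": [0.066, -0.003, 0], "twist": [0, 0, 64], "gripper": 0.06},
    {"linear": [0.066, -0.003, 0], "twist": [0, 0, 72], "gripper": 0.06},
    {"linear": [0.066, -0.003, 0], "twist": [0, 0, 80], "gripper": 0.06},
    {"linear": [0.066, -0.003, 0], "twist": [0, 0, 88], "gripper": 0.06},
    {"linear": [0.066, -0.003, 0], "twist": [0, 0, 95], "gripper": 0.06},
  ],
)

```text
t: 5.1
ee_pos: [0.6126, -0.004, 0.1862]
tcp_rot: [3.138, 0.002, 1.662]
force: [0.4, -0.2, 0.0]
opening: 0.702
finger_force: 0.0
```

Request:
play_rows(
  increments=[
    {"linear": [0, 0, 0], "twist": [0, 0, 0], "gripper": 0.06},
    {"linear": [0, 0, 0], "twist": [0, 0, 0], "gripper": 0.06},
  ],
)

```text
t: 5.3
ee_pos: [0.6124, -0.0038, 0.1853]
tcp_rot: [3.139, 0.001, 1.654]
force: [0.2, -0.2, -0.3]
opening: 0.702
finger_force: 0.0
```

Run:
```python
from h import *
st=get_state();p=read_camera("wrist");print(st["t"],st["ee_pos"],st["tcp_rot"],st["joints"],st["opening"])
save(p,"w3.png",s=1.5)
```

```text
5.3 [ 0.61238376 -0.003795    0.18528333] [3.13947048e+00 8.47203669e-04 1.65444338e+00] [ 0.47041568  0.64586394 -0.77272663  1.48041618  0.46809238  1.20381445
 -0.28599798] 0.7015877467090518
```

View pics/w3.png

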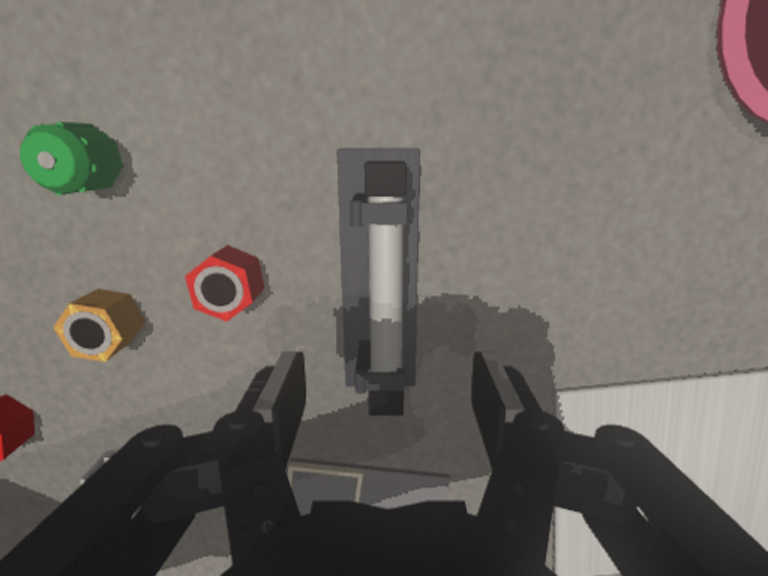

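The spindle is centred between the fingers at column 386 and lies parallel to the pads. The posts are on the left, which is the robot side. I'll go down and grip.

Request:
play_rows(
  increments=[
    {"linear": [0, 0, -0.04], "twist": [0, 0, 0], "gripper": 0.06},
    {"linear": [0, 0, -0.07], "twist": [0, 0, 0], "gripper": 0.06},
    {"linear": [0, 0, -0.0865], "twist": [0, 0, 0], "gripper": 0.06},
    {"linear": [0, 0, -0.0865], "twist": [0, 0, 0], "gripper": 0.06},
    {"linear": [0, 0, -0.0865], "twist": [0, 0, 0], "gripper": 0.03},
    {"linear": [0, 0, -0.0865], "twist": [0, 0, 0], "gripper": 0.0},
    {"linear": [0, 0, -0.0865], "twist": [0, 0, 0], "gripper": 0.0},
    {"linear": [0, 0, -0.0865], "twist": [0, 0, 0], "gripper": 0.0},
    {"linear": [0, 0, -0.0865], "twist": [0, 0, 0], "gripper": 0.0},
    {"linear": [0, 0, -0.0865], "twist": [0, 0, 0], "gripper": 0.0},
  ],
)

```text
t: 6.35
ee_pos: [0.6131, -0.003, 0.0994]
tcp_rot: [3.138, 0.0, 1.658]
force: [-1.4, -0.1, 5.5]
opening: 0.182
finger_force: 58.6
```

Request:
play_rows(
  increments=[
    {"linear": [0.004, 0, 0], "twist": [0, 0, 0], "gripper": 0.0},
    {"linear": [0.008, 0.001, 0], "twist": [0, 0, 0], "gripper": 0.0},
    {"linear": [0.013, 0.001, 0], "twist": [0, 0, 0], "gripper": 0.0},
    {"linear": [0.018, 0.002, 0], "twist": [0, 0, 0], "gripper": 0.0},
    {"linear": [0.024, 0.002, 0], "twist": [0, 0, 0], "gripper": 0.0},
    {"linear": [0.03, 0.003, 0], "twist": [0, 0, 0], "gripper": 0.0},
    {"linear": [0.036, 0.003, 0], "twist": [0, 0, 0], "gripper": 0.0},
    {"linear": [0.04, 0.003, 0], "twist": [0, 0, 0], "gripper": 0.0},
    {"linear": [0.04, 0.003, 0], "twist": [0, 0, 0], "gripper": 0.0},
  ],
)

```text
t: 7.25
ee_pos: [0.6527, -0.0003, 0.0973]
tcp_rot: [3.141, -0.0, 1.657]
force: [-0.5, -0.7, -1.3]
opening: 0.184
finger_force: 58.9
```

Run:
```python
from h import *
st=get_state();p=read_camera("wrist");print(st["t"],st["ee_pos"],st["tcp_rot"],st["opening"])
save(p,"w4.png",(90,60,430,330),1.6)
```

```text
7.25 [ 6.52703841e-01 -3.00763423e-04  9.72969490e-02] [ 3.14108414e+00 -2.33255228e-04  1.65749613e+00] 0.18385827442211888
```

View pics/w4.png

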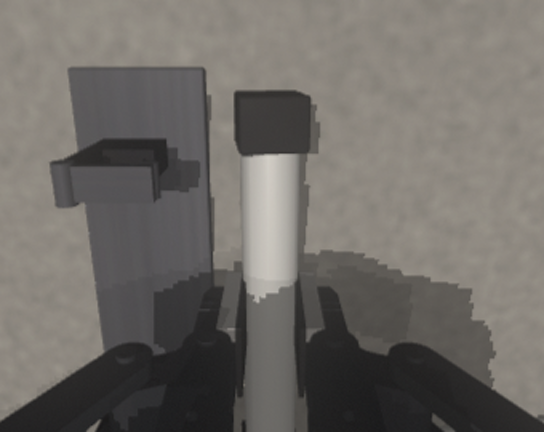

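Request:
play_rows(
  increments=[
    {"linear": [0.0, 0, 0.04], "twist": [0, 0, 0], "gripper": 0.0},
    {"linear": [0.0, 0, 0.08], "twist": [0, 0, 0], "gripper": 0.0},
    {"linear": [0.0, 0, 0.12], "twist": [0, 0, 0], "gripper": 0.0},
    {"linear": [-0.02, -0.04, 0.12], "twist": [0, 0, 0], "gripper": 0.0},
    {"linear": [-0.04, -0.08, 0.12], "twist": [0, 0, -3], "gripper": 0.0},
    {"linear": [-0.05, -0.12, 0.12], "twist": [0, 0, -6.8], "gripper": 0.0},
    {"linear": [-0.06, -0.15, 0.12], "twist": [0, 0, -6.8], "gripper": 0.0},
    {"linear": [-0.06, -0.15, 0.12], "twist": [0, 0, -6.8], "gripper": 0.0},
  ],
)

```text
t: 8.1
ee_pos: [0.5898, -0.1589, 0.2167]
tcp_rot: [-3.139, 0.007, 1.528]
force: [0.6, -0.3, -0.8]
opening: 0.182
finger_force: 59.1
```

Run:
```python
from h import *
s0=dict(ee_pos=[.490637,-.016879,.303707],tcp_rot=[3.140365,.000828,-.002337])
st=get_state();p=read_camera("wrist");print(st["t"],st["ee_pos"],st["tcp_rot"],st["opening"],st["finger_force"])
for c in[((555,94),(760,102),(742,168),(546,160)),((636,3),(722,7),(699,98),(620,96))]:
    L=[w(p,x/1.5,y/1.5,.009,s0)[:2] for x,y in c];print(L,np.mean(L,0))
save(p,"w5.png",s=1.5)
```

```text
8.1 [ 0.58976295 -0.15885356  0.21672201] [-3.13892586  0.00651025  1.52801889] 0.18179928730187833 59.101431369781494
[array([ 0.6047, -0.1466]), array([ 0.5987, -0.307 ]), array([ 0.549 , -0.3056]), array([ 0.5555, -0.1452])] [ 0.576975 -0.2261  ]
[array([ 0.6658, -0.1985]), array([ 0.6632, -0.262 ]), array([ 0.6017, -0.2588]), array([ 0.6032, -0.1972])] [ 0.633475 -0.229125]
```

View pics/w5.png

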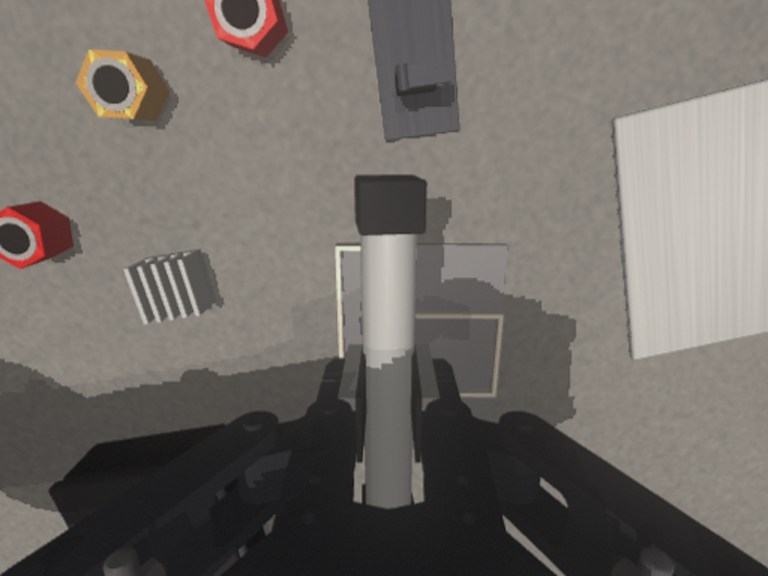

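The well rim shows at (340,250)–(500,395), under the spindle. The wrist and top views agree on a long-well centre of about (0.576, -0.227) and a yaw of about -0.035.

Request:
play_rows(
  increments=[
    {"linear": [-0.008, -0.04, -0.03], "twist": [0, 0, 0], "gripper": 0.0},
    {"linear": [-0.015, -0.076, -0.06], "twist": [0, 0, 0], "gripper": 0.0},
    {"linear": [-0.015, -0.076, -0.08], "twist": [0, 0, 0], "gripper": 0.0},
    {"linear": [-0.015, -0.076, -0.08], "twist": [0, 0, 0], "gripper": 0.0},
    {"linear": [-0.015, -0.076, -0.08], "twist": [0, 0, 0], "gripper": 0.0},
  ],
)

```text
t: 8.65
ee_pos: [0.578, -0.2233, 0.138]
tcp_rot: [3.141, -0.003, 1.543]
force: [-0.0, 1.3, -1.3]
opening: 0.18
finger_force: 59.1
```

Request:
play_rows(
  increments=[
    {"linear": [-0.002, -0.003, -0.02], "twist": [0, 0, -0.5], "gripper": 0.0},
    {"linear": [-0.002, -0.003, -0.04], "twist": [0, 0, -0.5], "gripper": 0.0},
    {"linear": [-0.002, -0.003, -0.048], "twist": [0, 0, -0.5], "gripper": 0.0},
    {"linear": [-0.002, -0.003, -0.054], "twist": [0, 0, -0.5], "gripper": 0.0},
    {"linear": [-0.002, -0.003, -0.054], "twist": [0, 0, -0.5], "gripper": 0.0},
    {"linear": [-0.002, -0.003, -0.054], "twist": [0, 0, -0.5], "gripper": 0.0},
  ],
)

```text
t: 9.25
ee_pos: [0.576, -0.2289, 0.0846]
tcp_rot: [3.139, 0.0, 1.531]
force: [0.5, 0.5, -1.0]
opening: 0.185
finger_force: 59.1
```

Request:
play_rows(
  increments=[
    {"linear": [0, 0.001, -0.001], "twist": [0, 0, 0], "gripper": 0.0},
    {"linear": [0, 0.001, -0.003], "twist": [0, 0, 0], "gripper": 0.0},
    {"linear": [0, 0.001, -0.003], "twist": [0, 0, 0], "gripper": 0.0},
  ],
)

```text
t: 9.55
ee_pos: [0.5754, -0.2282, 0.0808]
tcp_rot: [3.141, -0.0, 1.53]
force: [0.1, 0.8, -1.3]
opening: 0.18
finger_force: 59.1
```

Request:
play_rows(
  increments=[
    {"linear": [0, 0, -0.0005], "twist": [0, 0, 0], "gripper": 0.02},
    {"linear": [0, 0, -0.0005], "twist": [0, 0, 0], "gripper": 0.025},
    {"linear": [0, 0, -0.0005], "twist": [0, 0, 0], "gripper": 0.03},
    {"linear": [0, 0, -0.0005], "twist": [0, 0, 0], "gripper": 0.03},
    {"linear": [0, 0, 0.01], "twist": [0, 0, 0], "gripper": 0.035},
    {"linear": [0, 0, 0.04], "twist": [0, 0, 0], "gripper": 0.05},
    {"linear": [0, 0, 0.08], "twist": [0, 0, 0], "gripper": 0.05},
    {"linear": [0, 0, 0.12], "twist": [0, 0, 0], "gripper": 0.06},
    {"linear": [0, 0, 0.15], "twist": [0, 0, 0], "gripper": 0.06},
    {"linear": [0, 0, 0.15], "twist": [0, 0, 0], "gripper": 0.06},
  ],
)

```text
t: 10.55
ee_pos: [0.5776, -0.2282, 0.237]
tcp_rot: [3.132, 0.003, 1.53]
force: [1.3, 0.4, 0.4]
opening: 0.708
finger_force: 0.0
```

Run:
```python
from h import *
st=get_state();p=read_camera("wrist");print(st["t"],st["ee_pos"],st["tcp_rot"])
save(p,"w6.png",s=1.5)
for n in("spindle","large_nut","heat_sink"):
    for d in look_for(p,n)[:3]: print(n,np.round(d["conf"],2),np.round(d["box"]),w(p,*d["box"][:2],.018,st))
```

```text
10.55 [ 0.57755792 -0.22815202  0.23698639] [3.13161078e+00 2.81123568e-03 1.53041383e+00]
spindle 0.73 [254. 172.  22. 136.] [ 0.5749 -0.2252  0.018 ]
large_nut 0.85 [25. 78. 50. 45.] [ 0.3675 -0.1261  0.018 ]
heat_sink 0.66 [116. 117.  62.  46.] [ 0.4446 -0.1646  0.018 ]
```

View pics/w6.png

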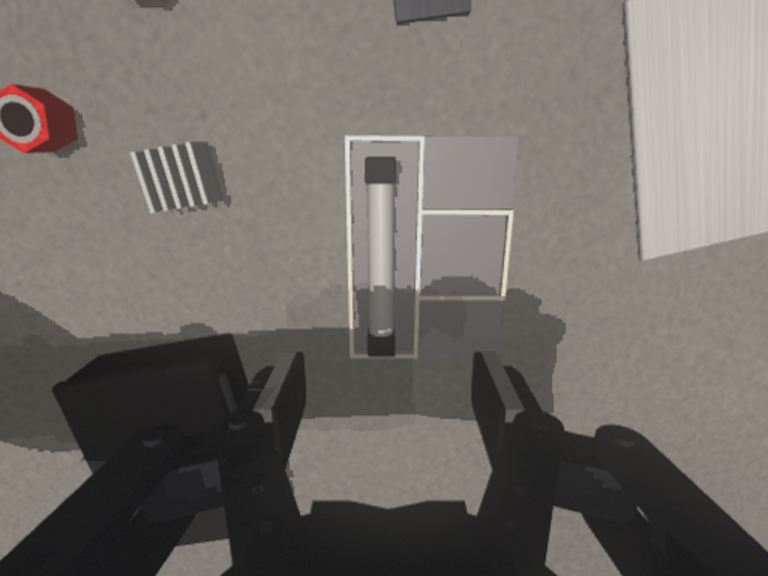

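The spindle lies in the long well, with caps at (380,168) and (381,345). I'll check its offset along the well and measure the square well, with corners at (422,212) and (505,298).

Run:
```python
from h import *
st=dict(ee_pos=[.57755792,-.22815202,.23698639],tcp_rot=[3.13161078,2.81123568e-03,1.53041383]);p=read_camera("wrist")
f=lambda x,y,z:w(p,x/1.5,y/1.5,z,st)[:2]
print("well",f(384,138,.009),f(383,355,.009),f(349,250,.009),f(421,250,.009)); print("caps",f(380,157,.024),f(381,356,.024))
L=[f(*c,.009) for c in((422,212),(511,212),(505,298),(419,298))];print(L,np.mean(L,0))
s0=dict(ee_pos=[.490637,-.016879,.303707],tcp_rot=[3.140365,.000828,-.002337])
print("large", w(p,420.5/1.5,299/1.5,.026,s0),"small",w(p,180/1.5,297/1.5,.022,s0),"knob",w(p,306/1.5,301/1.5,.036,s0))
```

```text
well [ 0.5804 -0.1469] [ 0.5729 -0.304 ] [ 0.5526 -0.2206] [ 0.6032 -0.2227]
caps [ 0.5774 -0.1581] [ 0.5718 -0.2968]
[array([ 0.6043, -0.196 ]), array([ 0.6655, -0.1985]), array([ 0.6642, -0.2615]), array([ 0.6012, -0.2587])] [ 0.6338   -0.228675]
large [ 0.4422 -0.0448  0.026 ] small [0.4431 0.1619 0.022 ] knob [0.4444 0.0509 0.036 ]
```

Request:
play_rows(
  increments=[
    {"linear": [-0.03, 0.035, 0], "twist": [0, 0, -7], "gripper": 0.06},
    {"linear": [-0.055, 0.072, -0.01], "twist": [0, 0, -14], "gripper": 0.06},
    {"linear": [-0.08, 0.108, -0.02], "twist": [0, 0, -21], "gripper": 0.06},
    {"linear": [-0.11, 0.146, -0.04], "twist": [0, 0, -28], "gripper": 0.06},
    {"linear": [-0.1355, 0.183, -0.06], "twist": [0, 0, -28], "gripper": 0.06},
    {"linear": [-0.1355, 0.183, -0.06], "twist": [0, 0, -28], "gripper": 0.06},
    {"linear": [-0.1355, 0.183, -0.06], "twist": [0, 0, -28], "gripper": 0.06},
    {"linear": [-0.1355, 0.183, -0.06], "twist": [0, 0, -28], "gripper": 0.06},
  ],
)

```text
t: 11.6
ee_pos: [0.4403, -0.0462, 0.1705]
tcp_rot: [3.141, -0.0, 1.041]
force: [-0.1, 0.7, -0.0]
opening: 0.704
finger_force: 0.0
```

Run:
```python
from h import *
st=get_state();p=read_camera("wrist");print(st["t"],st["ee_pos"],st["tcp_rot"])
save(p,"w7.png",s=1.5)
for d in look_for(p,"large_nut")[:4]: print(np.round(d["conf"],2),np.round(d["box"]),w(p,*d["box"][:2],.013,st))
print(px(p,[.442,-.045,.026],st))
hsv=cv2.cvtColor(p["img"],cv2.COLOR_RGB2HSV);m=cv2.inRange(hsv,(12,90,60),(32,255,255))
cs,_=cv2.findContours(m,cv2.RETR_EXTERNAL,cv2.CHAIN_APPROX_SIMPLE)
for c in cs:
  if cv2.contourArea(c)>80: print(cv2.boundingRect(c),cv2.contourArea(c))
```

```text
11.6 [ 0.44026215 -0.04618369  0.17045394] [ 3.14098692e+00 -2.27993121e-04  1.04073437e+00]
0.85 [ 89. 149.  61.  54.] [0.3443 0.0552 0.013 ]
0.68 [260. 192.  45.  56.] [ 0.4425 -0.0438  0.013 ]
0.59 [226. 305.  42.  50.] [ 0.3576 -0.1258  0.013 ]
0.56 [323. 110.  56.  52.] [ 0.5169 -0.0113  0.013 ]
[260.4 198.6]
(237, 167, 45, 53) 1726.0
```

View pics/w7.png

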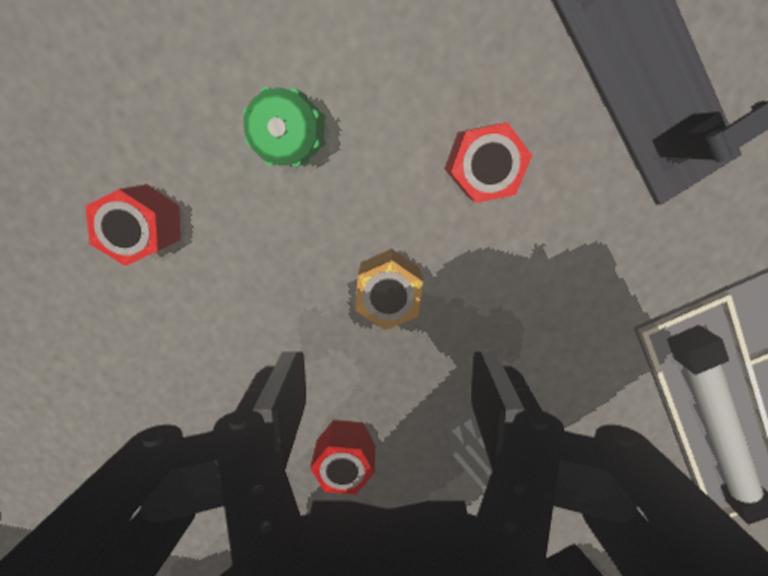

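The brass nut is at (388,295), its flats parallel to the pads and centred. The red ones at (122,228), (490,162) and (343,465) stay clear of the fingers.

Request:
play_rows(
  increments=[
    {"linear": [0.0015, 0.001, -0.04], "twist": [0, 0, 0], "gripper": 0.06},
    {"linear": [0.0015, 0.001, -0.07], "twist": [0, 0, 0], "gripper": 0.06},
    {"linear": [0.0015, 0.001, -0.088], "twist": [0, 0, 0], "gripper": 0.06},
    {"linear": [0.0015, 0.001, -0.0895], "twist": [0, 0, 0], "gripper": 0.06},
    {"linear": [0.0015, 0.001, -0.0895], "twist": [0, 0, 0], "gripper": 0.04},
    {"linear": [0.0015, 0.001, -0.0895], "twist": [0, 0, 0], "gripper": 0.02},
    {"linear": [0.0015, 0.001, -0.0895], "twist": [0, 0, 0], "gripper": 0.0},
    {"linear": [0.0015, 0.001, -0.0895], "twist": [0, 0, 0], "gripper": 0.0},
    {"linear": [0.0015, 0.001, -0.0895], "twist": [0, 0, 0], "gripper": 0.0},
    {"linear": [0.0015, 0.001, -0.0895], "twist": [0, 0, 0], "gripper": 0.0},
  ],
)

```text
t: 12.7
ee_pos: [0.4426, -0.0445, 0.0823]
tcp_rot: [3.138, -0.001, 1.042]
force: [-1.1, -1.4, 6.2]
opening: 0.388
finger_force: 60.5
```

Request:
play_rows(
  increments=[
    {"linear": [0, 0, 0.04], "twist": [0, 0, 0], "gripper": 0.0},
    {"linear": [0, 0, 0.08], "twist": [0, 0, 0], "gripper": 0.0},
    {"linear": [0.03, -0.03, 0.1], "twist": [0, 0, 7], "gripper": 0.0},
    {"linear": [0.06, -0.06, 0.1], "twist": [0, 0, 14], "gripper": 0.0},
    {"linear": [0.1, -0.09, 0.1], "twist": [0, 0, 21], "gripper": 0.0},
    {"linear": [0.13, -0.12, 0.1], "twist": [0, 0, 28], "gripper": 0.0},
    {"linear": [0.16, -0.15, 0.1], "twist": [0, 0, 28], "gripper": 0.0},
    {"linear": [0.192, -0.183, 0.1], "twist": [0, 0, 28], "gripper": 0.0},
    {"linear": [0.192, -0.183, 0.1], "twist": [0, 0, 28], "gripper": 0.0},
    {"linear": [0.192, -0.183, 0.08], "twist": [0, 0, 28], "gripper": 0.0},
    {"linear": [0.192, -0.183, 0.06], "twist": [0, 0, 28], "gripper": 0.0},
    {"linear": [0.192, -0.183, 0.06], "twist": [0, 0, 28], "gripper": 0.0},
  ],
)

```text
t: 13.9
ee_pos: [0.6302, -0.2269, 0.137]
tcp_rot: [-3.133, -0.002, 1.531]
force: [-0.6, -0.1, -1.4]
opening: 0.383
finger_force: 60.6
```

Request:
play_rows(
  increments=[
    {"linear": [0.002, -0.002, -0.02], "twist": [0, 0, 0], "gripper": 0.0},
    {"linear": [0.002, -0.002, -0.04], "twist": [0, 0, 0], "gripper": 0.0},
    {"linear": [0.002, -0.002, -0.046], "twist": [0, 0, 0], "gripper": 0.0},
    {"linear": [0.002, -0.002, -0.049], "twist": [0, 0, 0], "gripper": 0.0},
    {"linear": [0.002, -0.002, -0.049], "twist": [0, 0, 0], "gripper": 0.0},
  ],
)

```text
t: 14.4
ee_pos: [0.6353, -0.2293, 0.0927]
tcp_rot: [3.141, 0.0, 1.53]
force: [-0.3, 0.1, -1.2]
opening: 0.386
finger_force: 60.6
```

Request:
play_rows(
  increments=[
    {"linear": [-0.001, 0, -0.003], "twist": [0, 0, 0], "gripper": 0.0},
    {"linear": [-0.001, 0, -0.005], "twist": [0, 0, 0], "gripper": 0.0},
    {"linear": [-0.001, 0, -0.005], "twist": [0, 0, 0], "gripper": 0.0},
  ],
)

```text
t: 14.7
ee_pos: [0.634, -0.2294, 0.0871]
tcp_rot: [3.141, 0.0, 1.53]
force: [0.4, -0.5, -1.9]
opening: 0.385
finger_force: 60.6
```

Under 1 mm remains to the well floor. I'll open the fingers, go up, and turn toward the knob.

Request:
play_rows(
  increments=[
    {"linear": [0, 0, -0.001], "twist": [0, 0, 0], "gripper": 0.036},
    {"linear": [0, 0, -0.001], "twist": [0, 0, 0], "gripper": 0.042},
    {"linear": [0, 0, -0.001], "twist": [0, 0, 0], "gripper": 0.046},
    {"linear": [0, 0, -0.001], "twist": [0, 0, 0], "gripper": 0.046},
    {"linear": [0, 0, 0.01], "twist": [0, 0, 0], "gripper": 0.046},
    {"linear": [0, 0, 0.04], "twist": [0, 0, 0], "gripper": 0.05},
    {"linear": [0, 0, 0.08], "twist": [0, 0, 0], "gripper": 0.06},
    {"linear": [0, 0, 0.12], "twist": [0, 0, 0], "gripper": 0.06},
    {"linear": [0, 0, 0.13], "twist": [0, 0, 0], "gripper": 0.06},
    {"linear": [0, 0, 0.13], "twist": [0, 0, 0], "gripper": 0.06},
  ],
)

```text
t: 15.7
ee_pos: [0.6355, -0.2292, 0.2206]
tcp_rot: [3.135, 0.001, 1.53]
force: [0.5, -0.0, 0.4]
opening: 0.706
finger_force: 0.0
```

Run:
```python
from h import *
st=get_state();p=read_camera("wrist");print(st["t"],st["ee_pos"],st["tcp_rot"])
save(p,"w8.png",(180,40,420,270),2.5)
```

```text
15.7 [ 0.6354966  -0.22918658  0.22063909] [3.13537048e+00 1.29512388e-03 1.53029944e+00]
```

View pics/w8.png

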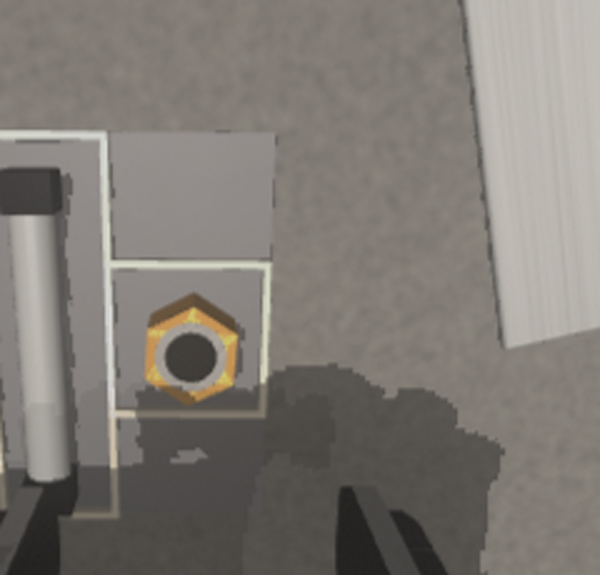

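The large nut sits flat in the middle of the square well at (191,352). Next is the knob.

Request:
play_rows(
  increments=[
    {"linear": [-0.028, 0.04, 0], "twist": [0, 0, 0], "gripper": 0.06},
    {"linear": [-0.055, 0.08, 0], "twist": [0, 0, 0], "gripper": 0.06},
    {"linear": [-0.083, 0.12, 0], "twist": [0, 0, 0], "gripper": 0.06},
    {"linear": [-0.11, 0.16, 0], "twist": [0, 0, 0], "gripper": 0.06},
    {"linear": [-0.138, 0.2, -0.01], "twist": [0, 0, 0], "gripper": 0.06},
    {"linear": [-0.165, 0.24, -0.02], "twist": [0, 0, 0], "gripper": 0.06},
    {"linear": [-0.192, 0.279, -0.03], "twist": [0, 0, 0], "gripper": 0.06},
    {"linear": [-0.192, 0.279, -0.04], "twist": [0, 0, 0], "gripper": 0.06},
    {"linear": [-0.192, 0.279, -0.04], "twist": [0, 0, 0], "gripper": 0.06},
    {"linear": [-0.192, 0.279, -0.04], "twist": [0, 0, 0], "gripper": 0.06},
  ],
)

```text
t: 16.75
ee_pos: [0.442, 0.0483, 0.176]
tcp_rot: [-3.14, 0.0, 1.529]
force: [-0.4, 0.3, 0.3]
opening: 0.707
finger_force: 0.0
```

```bash
cat > q.py <<'E'
from h import *
st=get_state();p=read_camera("wrist");print(st["t"],st["ee_pos"],st["tcp_rot"])
hsv=cv2.cvtColor(p["img"],cv2.COLOR_RGB2HSV)
for nm,lo,hi in(("brass",(12,90,60),(32,255,255)),("green",(50,90,40),(85,255,255))):
  cs,_=cv2.findContours(cv2.inRange(hsv,lo,hi),cv2.RETR_EXTERNAL,cv2.CHAIN_APPROX_SIMPLE)
  for c in cs:
    if cv2.contourArea(c)>60:
      (x,y),s,a=cv2.minAreaRect(c);b=cv2.boundingRect(c)
      print(nm,b,round(a,1),cv2.contourArea(c),w(p,b[0]+b[2]/2,b[1]+b[3]/2,.015,st))
for n,z in(("knob",.018),("small_nut",.011)):
    for d in look_for(p,n)[:2]: print(n,np.round(d["conf"],2),np.round(d["box"]),w(p,*d["box"][:2],z,st))
save(p,"q.png",s=1.5)
E
python3 q.py
```

```text
16.75 [0.44198171 0.04832992 0.17604755] [-3.13965545e+00  4.00444470e-04  1.52870471e+00]
brass (234, 22, 36, 40) 56.3 973.5 [0.4416 0.1641 0.015 ]
green (235, 168, 45, 46) 31.6 1338.5 [0.4407 0.051  0.015 ]
knob 0.91 [257. 190.  44.  53.] [0.4401 0.053  0.018 ]
small_nut 0.97 [252.  43.  34.  42.] [0.4413 0.164  0.011 ]
```

Request:
play_rows(
  increments=[
    {"linear": [-0.001, 0.003, -0.04], "twist": [0, 0, 0], "gripper": 0.06},
    {"linear": [-0.001, 0.003, -0.07], "twist": [0, 0, 0], "gripper": 0.06},
    {"linear": [-0.001, 0.003, -0.088], "twist": [0, 0, 0], "gripper": 0.06},
    {"linear": [-0.001, 0.003, -0.092], "twist": [0, 0, 0], "gripper": 0.06},
    {"linear": [-0.001, 0.003, -0.092], "twist": [0, 0, 0], "gripper": 0.04},
    {"linear": [-0.001, 0.003, -0.092], "twist": [0, 0, 0], "gripper": 0.02},
    {"linear": [-0.001, 0.003, -0.092], "twist": [0, 0, 0], "gripper": 0.0},
    {"linear": [-0.001, 0.003, -0.092], "twist": [0, 0, 0], "gripper": 0.0},
    {"linear": [-0.001, 0.003, -0.092], "twist": [0, 0, 0], "gripper": 0.0},
    {"linear": [-0.001, 0.003, -0.092], "twist": [0, 0, 0], "gripper": 0.0},
  ],
)

```text
t: 17.9
ee_pos: [0.4423, 0.0528, 0.0862]
tcp_rot: [3.138, 0.0, 1.53]
force: [-0.6, -1.1, 6.1]
opening: 0.374
finger_force: 60.1
```

Request:
play_rows(
  increments=[
    {"linear": [0, 0, 0.04], "twist": [0, 0, 0], "gripper": 0.0},
    {"linear": [0.01, 0.005, 0.08], "twist": [0, 0, 0], "gripper": 0.0},
    {"linear": [0.04, 0.03, 0.1], "twist": [0, 0, 0], "gripper": 0.0},
    {"linear": [0.08, 0.055, 0.1], "twist": [0, 0, 0], "gripper": 0.0},
    {"linear": [0.12, 0.08, 0.1], "twist": [0, 0, 0], "gripper": 0.0},
    {"linear": [0.16, 0.11, 0.1], "twist": [0, 0, 0], "gripper": 0.0},
    {"linear": [0.196, 0.135, 0.1], "twist": [0, 0, 0], "gripper": 0.0},
    {"linear": [0.196, 0.135, 0.1], "twist": [0, 0, 0], "gripper": 0.0},
    {"linear": [0.196, 0.135, 0.1], "twist": [0, 0, 0], "gripper": 0.0},
  ],
)

```text
t: 18.8
ee_pos: [0.6366, 0.1885, 0.1838]
tcp_rot: [-3.139, -0.0, 1.532]
force: [0.0, 0.3, -0.1]
opening: 0.372
finger_force: 59.9
```

```bash
python3 q.py
```

```text
18.8 [0.63658513 0.18845038 0.18378994] [-3.13932371e+00 -4.70553240e-05  1.53163730e+00]
brass (27, 207, 43, 32) 63.4 926.5 [0.4455 0.1654 0.015 ]
green (227, 209, 64, 81) 90.0 3979.5 [0.6342 0.1311 0.015 ]
knob 0.71 [259. 249.  66.  86.] [0.6344 0.1335 0.018 ]
small_nut 0.63 [ 48. 226.  42.  35.] [0.4412 0.1611 0.011 ]
small_nut 0.56 [258. 249.  62.  85.] [0.6333 0.1291 0.011 ]
```

View pics/q.png

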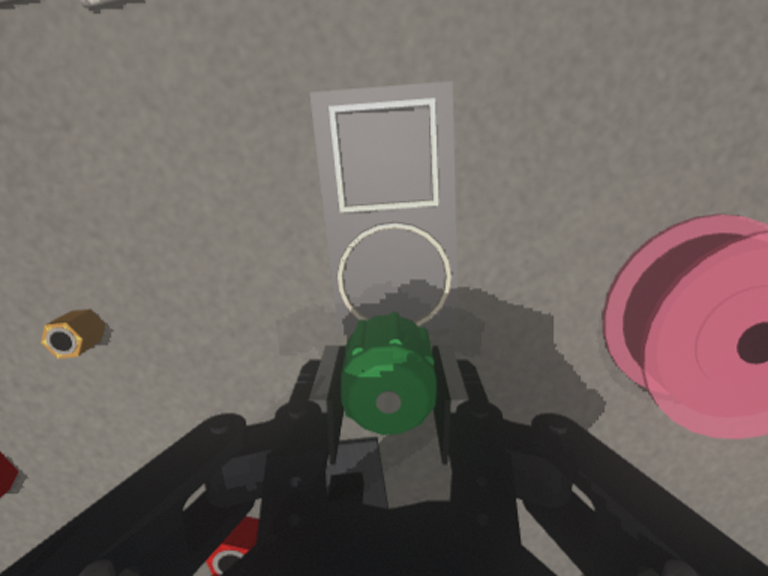

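Run:
```python
from h import *
st=get_state();p=read_camera("wrist");f=lambda x,y:w(p,x/1.5,y/1.5,.009,st)[:2]
L=[f(*c) for c in((329,106),(435,98),(440,205),(341,212))];print(L,np.mean(L,0))
print("circle",f(338,277),f(452,277),f(395,223))
```

```text
[array([0.6091, 0.2848]), array([0.6646, 0.2864]), array([0.6671, 0.2308]), array([0.6112, 0.2291])] [0.638    0.257775]
circle [0.6066 0.1908] [0.674 0.188] [0.6415 0.2216]
```

Request:
play_rows(
  increments=[
    {"linear": [0.003, 0, -0.03], "twist": [0, 0, 0], "gripper": 0.0},
    {"linear": [0.003, 0, -0.06], "twist": [0, 0, 0], "gripper": 0.0},
    {"linear": [0.003, 0, -0.08], "twist": [0, 0, 0], "gripper": 0.0},
    {"linear": [0.003, 0, -0.088], "twist": [0, 0, 0], "gripper": 0.0},
    {"linear": [0.003, 0, -0.088], "twist": [0, 0, 0], "gripper": 0.0},
    {"linear": [0.003, 0, -0.088], "twist": [0, 0, 0], "gripper": 0.0},
  ],
)

```text
t: 19.6
ee_pos: [0.6406, 0.1876, 0.0984]
tcp_rot: [3.14, -0.001, 1.53]
force: [0.8, -0.0, 0.8]
opening: 0.373
finger_force: 59.9
```

Request:
play_rows(
  increments=[
    {"linear": [-0.001, 0, -0.003], "twist": [0, 0, 0], "gripper": 0.0},
    {"linear": [-0.001, 0, -0.006], "twist": [0, 0, 0], "gripper": 0.0},
    {"linear": [-0.001, 0, -0.0075], "twist": [0, 0, 0], "gripper": 0.0},
    {"linear": [-0.001, 0, -0.0075], "twist": [0, 0, 0], "gripper": 0.0},
  ],
)

```text
t: 20.0
ee_pos: [0.6392, 0.1878, 0.0903]
tcp_rot: [3.141, -0.0, 1.53]
force: [-1.2, -0.3, 4.1]
opening: 0.364
finger_force: 60.3
```

The knob touches the floor, with 4 N upward on the tool. I'll release it.

Request:
play_rows(
  increments=[
    {"linear": [0, 0, 0], "twist": [0, 0, 0], "gripper": 0.036},
    {"linear": [0, 0, 0], "twist": [0, 0, 0], "gripper": 0.042},
    {"linear": [0, 0, 0], "twist": [0, 0, 0], "gripper": 0.046},
    {"linear": [0, 0, 0], "twist": [0, 0, 0], "gripper": 0.046},
    {"linear": [0, 0, 0.01], "twist": [0, 0, 0], "gripper": 0.046},
    {"linear": [0, 0, 0.04], "twist": [0, 0, 0], "gripper": 0.05},
    {"linear": [0, 0, 0.08], "twist": [0, 0, 0], "gripper": 0.06},
    {"linear": [0, 0, 0.12], "twist": [0, 0, 0], "gripper": 0.06},
    {"linear": [0, 0, 0.12], "twist": [0, 0, 0], "gripper": 0.06},
  ],
)

```text
t: 20.9
ee_pos: [0.6418, 0.1901, 0.2179]
tcp_rot: [3.129, -0.007, 1.53]
force: [0.1, 0.3, 0.7]
opening: 0.703
finger_force: 0.0
```

Request:
play_rows(
  increments=[
    {"linear": [-0.04, -0.005, 0], "twist": [0, 0, 0], "gripper": 0.05},
    {"linear": [-0.08, -0.01, 0], "twist": [0, 0, 0], "gripper": 0.05},
    {"linear": [-0.12, -0.015, 0], "twist": [0, 0, 0], "gripper": 0.05},
    {"linear": [-0.16, -0.02, -0.02], "twist": [0, 0, 0], "gripper": 0.05},
    {"linear": [-0.198, -0.025, -0.04], "twist": [0, 0, 0], "gripper": 0.05},
    {"linear": [-0.198, -0.025, -0.04], "twist": [0, 0, 0], "gripper": 0.05},
    {"linear": [-0.198, -0.025, -0.04], "twist": [0, 0, 0], "gripper": 0.05},
  ],
)

```text
t: 21.6
ee_pos: [0.4397, 0.1622, 0.169]
tcp_rot: [-3.141, 0.002, 1.532]
force: [1.3, 0.3, 0.1]
opening: 0.584
finger_force: 0.0
```

```bash
sed -i 's/^save.*/save(p,"q2.png",(130,50,400,270),2.5)/' q.py; python3 q.py
```

```text
21.6 [0.43966903 0.16215661 0.16903698] [-3.14089361e+00  2.02522975e-03  1.53199839e+00]
brass (246, 176, 32, 34) 83.7 762.5 [0.4423 0.1651 0.015 ]
green (483, 132, 29, 48) 90.0 893.5 [0.6276 0.1887 0.015 ]
knob 0.61 [497. 156.  26.  52.] [0.6249 0.1893 0.018 ]
small_nut 0.85 [263. 195.  33.  35.] [0.443 0.162 0.011]
```

View pics/q2.png

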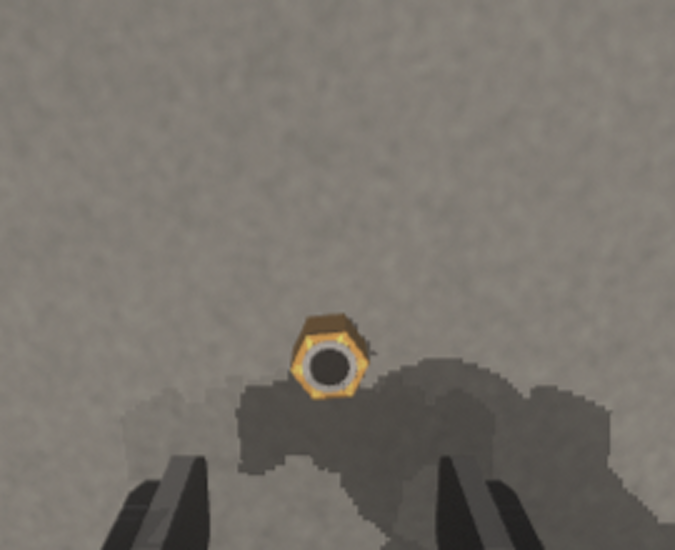

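The small nut's top centre is at crop (330,366). Its flats face up and down, tilted about 4° counter-clockwise, so turning the tool -26° lines the pads up with a pair of flats.

Run:
```python
from h import *
st=get_state();p=read_camera("wrist");print(st["ee_pos"],w(p,262,196.4,.022,st))
```

```text
[0.44344322 0.16338356 0.17087186] [0.4466 0.1659 0.022 ]
```

Request:
play_rows(
  increments=[
    {"linear": [0, 0, 0], "twist": [0, 0, -8], "gripper": 0.05},
    {"linear": [0, 0, 0], "twist": [0, 0, -16], "gripper": 0.05},
    {"linear": [-0.001, 0.001, -0.03], "twist": [0, 0, -24], "gripper": 0.05},
    {"linear": [-0.001, 0.001, -0.05], "twist": [0, 0, -26], "gripper": 0.05},
    {"linear": [-0.001, 0.001, -0.05], "twist": [0, 0, -26], "gripper": 0.05},
    {"linear": [-0.001, 0.001, -0.05], "twist": [0, 0, -26], "gripper": 0.05},
    {"linear": [-0.001, 0.001, -0.05], "twist": [0, 0, -26], "gripper": 0.05},
  ],
)

```text
t: 22.5
ee_pos: [0.4415, 0.1645, 0.1207]
tcp_rot: [3.14, -0.003, 1.077]
force: [-0.0, -0.2, 0.9]
opening: 0.584
finger_force: 0.0
```

```bash
sed -i 's/^save.*/save(p,"q3.png",(130,50,400,290),2.5)/' q.py; python3 q.py
```

```text
22.5 [0.44145938 0.16448987 0.12073293] [ 3.13995638e+00 -2.64440938e-03  1.07700149e+00]
brass (242, 197, 35, 46) 90.0 1204.5 [0.4423 0.1657 0.015 ]
small_nut 0.66 [261. 222.  36.  47.] [0.4418 0.1624 0.011 ]
```

View pics/q3.png

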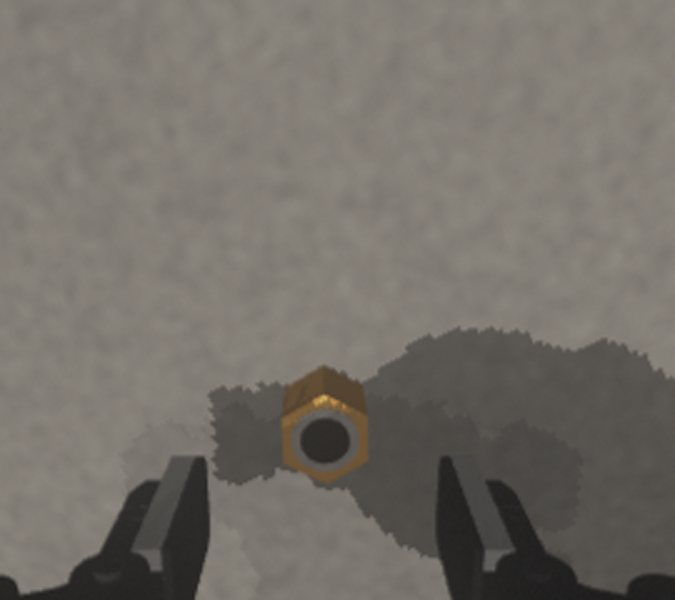

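The flats are parallel to the pads and the nut is centred at (325,440). I'll go down, grip and lift.

Request:
play_rows(
  increments=[
    {"linear": [0, 0, -0.02], "twist": [0, 0, 0], "gripper": 0.05},
    {"linear": [0, 0, -0.036], "twist": [0, 0, 0], "gripper": 0.05},
    {"linear": [0, 0, -0.0395], "twist": [0, 0, 0], "gripper": 0.05},
    {"linear": [0, 0, -0.0395], "twist": [0, 0, 0], "gripper": 0.05},
    {"linear": [0, 0, -0.0395], "twist": [0, 0, 0], "gripper": 0.03},
    {"linear": [0, 0, -0.0395], "twist": [0, 0, 0], "gripper": 0.01},
    {"linear": [0, 0, -0.0395], "twist": [0, 0, 0], "gripper": 0.0},
    {"linear": [0, 0, -0.0395], "twist": [0, 0, 0], "gripper": 0.0},
    {"linear": [0, 0, -0.0395], "twist": [0, 0, 0], "gripper": 0.0},
    {"linear": [0, 0, -0.0395], "twist": [0, 0, 0], "gripper": 0.0},
  ],
)

```text
t: 23.65
ee_pos: [0.4409, 0.1641, 0.0811]
tcp_rot: [3.14, -0.002, 1.077]
force: [-0.5, -0.3, 6.6]
opening: 0.24
finger_force: 59.3
```

Request:
play_rows(
  increments=[
    {"linear": [0, 0, 0.04], "twist": [0, 0, 0], "gripper": 0.0},
    {"linear": [0, 0, 0.08], "twist": [0, 0, 0], "gripper": 0.0},
    {"linear": [0.03, 0.014, 0.1], "twist": [0, 0, 7], "gripper": 0.0},
    {"linear": [0.06, 0.028, 0.1], "twist": [0, 0, 14], "gripper": 0.0},
    {"linear": [0.1, 0.047, 0.1], "twist": [0, 0, 21], "gripper": 0.0},
    {"linear": [0.14, 0.066, 0.1], "twist": [0, 0, 28], "gripper": 0.0},
    {"linear": [0.18, 0.085, 0.1], "twist": [0, 0, 28], "gripper": 0.0},
    {"linear": [0.196, 0.094, 0.1], "twist": [0, 0, 28], "gripper": 0.0},
    {"linear": [0.196, 0.094, 0.08], "twist": [0, 0, 28], "gripper": 0.0},
    {"linear": [0.196, 0.094, 0.06], "twist": [0, 0, 28], "gripper": 0.0},
    {"linear": [0.196, 0.094, 0.06], "twist": [0, 0, 28], "gripper": 0.0},
    {"linear": [0.196, 0.094, 0.06], "twist": [0, 0, 28], "gripper": 0.0},
  ],
)

```text
t: 24.85
ee_pos: [0.6358, 0.2573, 0.1396]
tcp_rot: [-3.141, 0.001, 1.565]
force: [0.3, -0.6, 0.6]
opening: 0.237
finger_force: 59.1
```

Target is (0.638, 0.258) with the TCP at about z = 0.0855.

Request:
play_rows(
  increments=[
    {"linear": [0.001, 0, -0.025], "twist": [0, 0, 0], "gripper": 0.0},
    {"linear": [0.001, 0, -0.045], "twist": [0, 0, 0], "gripper": 0.0},
    {"linear": [0.001, 0, -0.05], "twist": [0, 0, 0], "gripper": 0.0},
    {"linear": [0.001, 0, -0.05], "twist": [0, 0, 0], "gripper": 0.0},
    {"linear": [0.001, 0, -0.05], "twist": [0, 0, 0], "gripper": 0.0},
  ],
)

```text
t: 25.35
ee_pos: [0.6378, 0.2582, 0.0918]
tcp_rot: [3.139, -0.002, 1.565]
force: [0.6, -0.3, -0.3]
opening: 0.238
finger_force: 59.0
```

Request:
play_rows(
  increments=[
    {"linear": [0, 0, -0.002], "twist": [0, 0, 0], "gripper": 0.0},
    {"linear": [0, 0, -0.004], "twist": [0, 0, 0], "gripper": 0.0},
    {"linear": [0, 0, -0.0055], "twist": [0, 0, 0], "gripper": 0.0},
    {"linear": [0, 0, -0.0055], "twist": [0, 0, 0], "gripper": 0.0},
  ],
)

```text
t: 25.75
ee_pos: [0.6373, 0.2578, 0.0852]
tcp_rot: [3.141, -0.0, 1.565]
force: [-1.4, -0.3, 2.9]
opening: 0.239
finger_force: 59.4
```

The nut touches the floor. I'll release it, retreat and check.

Request:
play_rows(
  increments=[
    {"linear": [0, 0, 0], "twist": [0, 0, 0], "gripper": 0.024},
    {"linear": [0, 0, 0], "twist": [0, 0, 0], "gripper": 0.028},
    {"linear": [0, 0, 0], "twist": [0, 0, 0], "gripper": 0.032},
    {"linear": [0, 0, 0], "twist": [0, 0, 0], "gripper": 0.034},
    {"linear": [0, 0, 0.01], "twist": [0, 0, 0], "gripper": 0.036},
    {"linear": [0, 0, 0.04], "twist": [0, 0, 0], "gripper": 0.05},
    {"linear": [0, 0, 0.08], "twist": [0, 0, 0], "gripper": 0.05},
    {"linear": [0, -0.02, 0.12], "twist": [0, 0, 0], "gripper": 0.05},
    {"linear": [0, -0.04, 0.13], "twist": [0, 0, 0], "gripper": 0.05},
    {"linear": [0, -0.06, 0.13], "twist": [0, 0, 0], "gripper": 0.05},
    {"linear": [0, -0.06, 0.13], "twist": [0, 0, 0], "gripper": 0.05},
    {"linear": [0, -0.06, 0.13], "twist": [0, 0, 0], "gripper": 0.05},
  ],
)

```text
t: 26.95
ee_pos: [0.637, 0.1977, 0.2146]
tcp_rot: [-3.141, -0.001, 1.565]
force: [-0.8, 1.1, -0.4]
opening: 0.588
finger_force: 0.0
```

```bash
sed -i 's/^save.*/save(p,"fin.png",s=1.5)/' q.py; python3 q.py
```

```text
26.95 [0.63697097 0.19768833 0.21456095] [-3.14148451e+00 -6.17258262e-04  1.56451862e+00]
brass (246, 102, 26, 30) 59.0 544.5 [0.6375 0.2582 0.015 ]
green (242, 176, 39, 37) 77.0 913.5 [0.6396 0.1838 0.015 ]
knob 0.93 [262. 190.  40.  38.] [0.6404 0.1892 0.018 ]
knob 0.21 [232. 307.  43.  53.] [0.6061 0.0513 0.018 ]
small_nut 0.7 [259. 117.  27.  31.] [0.6374 0.2575 0.011 ]
small_nut 0.68 [232. 308.  45.  58.] [0.6055 0.0441 0.011 ]
```

View pics/fin.png

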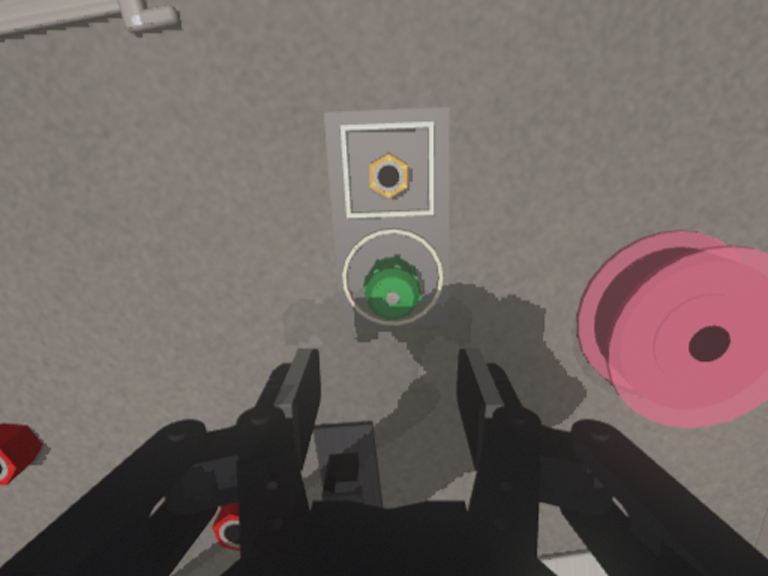

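The small nut is centred in its square well at (389,177). The knob stands in the round well at (392,285). The gripper is clear of everything.

```bash
python3 -c "
from rig import *
print(close_job())"
```

```text
the job is handed in; nothing more can be done
None
```

Both kits are made up and handed in at about 27 s. The camera views taken after each placing showed the spindle, both brass nuts and the knob in their wells, and I never touched the heat sink, wrench or case; no verdict came back.

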